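Clear the flow handset off the soaking tub and close the tub

TASK

The flow handset was left lying across the soaking tub: take it off and lay it flat inside the steel instrument tray. Then take the lid from its inclined rest and set it on the tub, feeling round until its four feet drop into the notches of the steel ring, so that it sits fully home and level. Set things down rather than dropping or ramming them, let go, and leave the canister, the timer and the mouse alone.

Things in the scene. Friction and masses are not known exactly. Their poses are not given: they have to be found in the camera images.
- handset: Flow handset, 0.25 kg, 185 mm long: a white box-shaped barrel 34 mm wide (y) and 30 mm high (z) with a blue sleeve, and a short round mouthpiece (30 mm across) at its +x end. It starts lying across the mouth of the tub at any yaw. Origin: centre of the underside; x along its length, z up.
- handset_mid (a point): Centre of the handset's barrel, 15 mm above its underside.
- tray: Shallow open steel tray fixed to the desk, empty, 250 (x) by 130 (y) mm, 22 mm high, walls and floor 4 mm thick. Origin: centre of the underside, z up. Tray and lid rest may stand on either side of the tub.
- lid: White plastic lid, 0.2 kg: disc 136 mm across, 6 mm thick, upright fin grip on top, four feet below (10 x 10 mm, 8 mm deep, centred 51 mm from the axis along the lid's +x, +y, -x, -y). Origin: centre of the disc's underside (seating face), z out of the top: feet z -8..0, disc 0..6, fin 6..42 mm. Starts leaning 25 degrees from level on its rest, on its feet.
- lid_fin (a point): Middle of the lid's fin, 24 mm above the seating face on the lid's axis. The fin is 60 mm long (lid x), 14 mm thick (lid y) and 36 mm tall (lid z).
- lid_rest: White inclined rest fixed to the desk, 140 mm wide, a board sloping 25 degrees that rises towards the rest's +x, so that the lid on it faces up and to the rest's -x (towards the robot); a lip 22 mm high and 60 mm wide at the low edge stops the lid. Origin: centre of its foot on the desk; its high edge is 82 mm above the desk.
- tub_rim (a point): Centre of the tub's mouth at rim height, 100 mm above the desk; z up. Feet standing on the steel ring leave the lid 8 mm too high; feet in the notches let its seating face lie on the rim. Where the notches are is not reported: look from above or feel for them by turning the lid and lowering it gently.
- tub: Round grey tub fixed to the desk, 130 mm across at the rim, 4 mm wall. Inside the wall, flush with the rim, a flat steel ring (radius 42 to 61 mm, 12 mm thick) with four notches 90 degrees apart, each about 4.5 mm wider than a lid foot on either side (5 degrees of turn). The ring's angle differs each time; the lid cannot turn it. Origin: centre of the underside.
- canister: Bystander: white wipes canister with a green label, 90 mm across, 120 mm high, beyond the tub. Origin: centre of its underside.
- timer: Bystander: white desk timer, 50 by 110 by 60 mm, beyond the tub. Origin: centre of its underside.
- mouse: Bystander: black computer mouse, 100 by 58 by 32 mm, beyond the tub. Origin: centre of its underside.
There are look-alikes about, which are no part of the job. What is shaped like the handset but green is not meant.

How it is judged:
By the outcome, as a careful person would: the job done as asked, in the order asked, and still so for the second after the job is handed in, with the robot touching nothing.
It also fails if it takes over 72 s, if anything falls off the work surface, if the arm or the gripper's body presses on something with over 40 N, if the wrist force passes 120 N, or if a joint passes its speed limit or range.

ROBOT

A 6-joint arm with a two-finger parallel gripper is mounted at the origin on the work surface. World frame = base frame: x ahead of the robot, y to its left, z up, the work surface at z = 0. Lengths are in mm, angles in rad, forces in N, time in s.
With the tool pointing down it reaches from about 250 to 850 mm from the base axis. Payload 12.5 kg.
Tool frame: the origin (TCP) lies at the very end of the fingers, on their centre line; the grasp point (between the pads) lies 19 mm behind it (hold_point_z is the distance from the TCP to the grasp point, in mm); z points along the fingers, y is the line along which they close (so a half turn about z gives the same grasp; the last joint's range is limited). The gripper opens to 93 mm and grips with 3 to 60 N. Pads are 15 mm wide; open, the fingers measure 128 mm over their backs; the gripper's body (75 mm by 188 mm) begins 65 mm behind the grasp point.
Start: joints at [1.159, 0.351, 1.652, -0, 1.139, -0.085], TCP at [176.526, 520.886, 181.733] pointing down, gripper open.
Joint ranges: [-2.75, 2.75], [-0.79, 2.1], [0.01, 2.65], [-1.57, 4.71], [0.07, 3.14], [-2.87, 2.87]. Speed limits (rad/s): [2.22, 2.22, 2.79, 3.14, 3.14, 3.14].

INTERFACE

Orientations are given as a unit quaternion [w, x, y, z].
In Python, from cell import read_state, get_image, finish_job, spot_in, hold_point_z gives the robot as it stands.
- The arm moves only by the shell command python3 -m inch 'ROWS' [FORCE]. ROWS is JSON, a list of rows, each a list of 5 numbers: the shift along the world's x, y, z in m, then the turn about the world's z in degrees, then the opening, from 0 (shut) to 1 (fully open). In form: [[dx, dy, dz, twist, claw], ...]. A call has 1 to 12 rows; each row shifts and turns the commanded pose from where the row before left it; what a row does not reach is not made up. A row lasts 1/12 s, in which the tool goes at most 41.7 mm and 7.16 degrees, less where a joint would pass 70% of its speed; a pose out of reach is approached as far as the arm can. A call with a gripper value outside its range is refused whole. The fingers move at their own pace and stop on an object; FORCE is the grip in N (left out, the last holds). Time passes only in rows, so rows that do not move let the fingers close. It gives the time, the measured TCP pose, the force, the opening and the grip force at its end, in the units of the state.
- read_state(): the state, without advancing time (a new reading comes with each control period).
- get_image(name): name is "scene" or "top"; returns a dict with "pixels" (400x640x3 uint8, red, green, blue), "K" (3x3 intrinsics, pixels), "R" (3x3) and "t" (3): a world point X has camera coordinates R X + t. Camera axes: x right, y down, z forward; pixel columns grow to the right and rows downward; lengths in mm; the calibration is good to about 2 mm. A picture is of the moment at which its call begins. There is no depth.
- finish_job(): hands the job in; it is judged then, once.
Trained networks look in a picture, given as the dict that the camera call returned (one of the last four; its "shot" number tells which), for a name from the list of things; names that differ only in an ending like _2 or _b are one class to them, and where a whole thing is asked for, a point or a joint stands for the part that bears it (a point fixed in the world has none). Each returns a list of dicts, best first, with "p" (0 to 1); they miss things now and then, are a little off and sometimes report something else, mostly with a low value. They report only what shows in the picture. A call takes as long as a camera call. They do not tell look-alikes from the thing itself.
- spot_in(picture, label): "location" ([column, row] in pixels, amid what is visible of it).
The state is a dict: "time_s": time; "q": joint angles; "qd": joint speeds; "tau": joint torques, N m; "eef_pos": TCP position; "tool_rot": TCP orientation; "wrist_force": force on the tool from outside, world axes, zero at the start; "wrist_torque": the same for the moment, N m; "gripper_width": finger opening in mm; "grip_force": force on a finger pad.
Only numpy, scipy, OpenCV 4.12 (cv2) and the standard library are available. Lean on these libraries where they do the work, as an engineer would, in place of code of your own. Each camera call takes 0.05 s, during which the arm holds its last target. There are 200 camera calls.

## Working session

There is one attempt and no reset: what is moved stays moved. The work goes in short steps, Python scripts to look and compute and a shell command to move; the robot and the scene stay as the last step left them, time stands still between calls to the robot, and variables do not carry over. Pictures are saved under pics/ and viewed, at most 10 in all, crops included, and the job is handed in when it is done.

```bash
mkdir -p pics
cat > h.py <<'E'
import numpy as np, cv2
from cell import *
def ray(P,uv,z):
    K,R,t=[np.array(P[k],float) for k in("K","R","t")]
    d=R.T@np.linalg.solve(K,[uv[0],uv[1],1]); c=-R.T@t
    return c+d*(z-c[2])/d[2]
def save(P,n): cv2.imwrite("pics/"+n,np.array(P["pixels"])[:,:,::-1])
E
python3 - <<'E'
from h import *
for n in("top","scene"):
    P=get_image(n); save(P,n+"0.png")
    for l,z in(("handset",115),("tray",10),("lid",60),("lid_fin",70),("lid_rest",40),("tub",100),("canister",120),("timer",60),("mouse",32)):
        for d in spot_in(P,l)[:2]: print(n,l,round(d["p"],2),np.round(d["location"]),ray(P,d["location"],z).round())
    K,R,t=[np.array(P[k]) for k in "KRt"];print(-R.T@t,R.round(2).tolist(),K[0,0])
print(read_state(),hold_point_z)
E
```

```text
top handset 0.97 [286. 277.] [381. 106. 115.]
top handset 0.94 [314. 196.] [589.  30. 115.]
top tray 0.75 [450. 220.] [ 526. -351.   10.]
top tray 0.18 [311. 204.] [584.  43.  10.]
top lid 0.91 [206. 230.] [514. 328.  60.]
top lid_fin 0.9 [209. 230.] [512. 317.  70.]
top lid_rest 0.65 [222. 213.] [562. 289.  40.]
top lid_rest 0.3 [315. 196.] [601.  29.  40.]
top tub 0.63 [312. 202.] [574.  37. 100.]
top tub 0.23 [383. 139.] [ 741. -162.  100.]
top canister 0.75 [257. 141.] [742. 178. 120.]
top timer 0.66 [383. 140.] [ 752. -168.   60.]
top mouse 0.97 [335. 143.] [757. -34.  32.]
[ 386.95431463   -1.65397171 1166.78162724] [[-0.03, -1.0, -0.02], [-0.98, 0.03, -0.18], [0.18, 0.01, -0.98]] 409.58006197230696
scene handset 0.94 [343. 194.] [576.  25. 115.]
scene handset 0.61 [352. 149.] [469.  90. 115.]
scene tray 0.93 [176. 257.] [ 538. -344.   10.]
scene lid 0.96 [448. 147.] [503. 328.  60.]
scene lid_fin 0.9 [450. 152.] [524. 317.  70.]
scene lid_fin 0.34 [451. 253.] [755. 188.  70.]
scene lid_rest 0.67 [448. 169.] [548. 307.  40.]
scene tub 0.6 [350. 219.] [627.  21. 100.]
scene cani
[... 334 characters left out ...]
y([ 1.15935463e+00,  3.50679819e-01,  1.65177862e+00,  1.08331743e-05,
        1.13910467e+00, -8.45888009e-02]), 'qd': array([-2.85151981e-04,  1.92666034e-05, -1.66597129e-04, -4.04199865e-04,
       -5.76958194e-05,  3.90499448e-04]), 'tau': array([ 1.80009753e-03, -4.97248864e+01, -2.85487425e+01,  7.00734439e-02,
        2.20327580e-02, -8.68698112e-05]), 'eef_pos': array([176.5511651 , 520.89023477, 181.75175486]), 'tool_rot': array([-1.14244268e-06,  1.62702183e-01,  9.86675225e-01,  1.55296016e-05]), 'wrist_force': array([ 0.22885815,  0.31828095, -0.72442719]), 'wrist_torque': array([ 0.03202983, -0.00231072, -0.04562366]), 'grip_force': 0.0, 'gripper_width': 92.72828403502305} 18.8
```

View pics/top0.png

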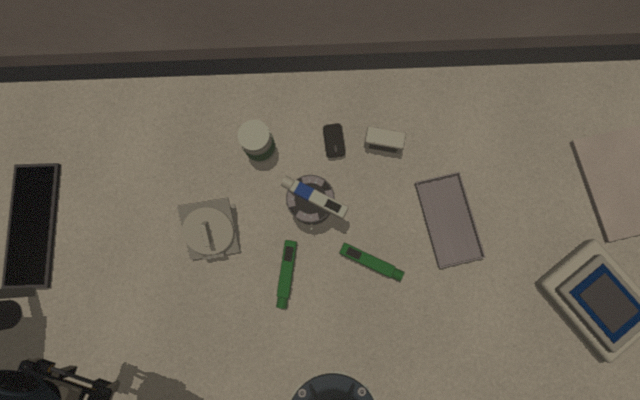

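View pics/scene0.png

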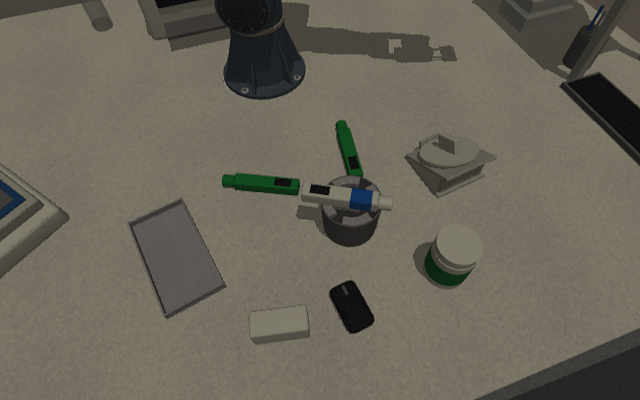

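The top picture shows the white and blue handset from (283,182) to (347,213) across the tub at (311,200). The tray is at (449,221) and the lid at (207,232) on its rest; two green look-alikes lie nearer the robot. The scene picture agrees. Next I'll enlarge the tub and lid regions.

Run:
```python
from h import *
P=get_image("top"); a=np.array(P["pixels"])[:,:,::-1]
f=lambda x,y,w,h,s:cv2.resize(a[y:y+h,x:x+w],None,fx=s,fy=s,interpolation=cv2.INTER_CUBIC)
def grid(im,x,y,s):
    im=np.clip(im*1.5,0,255).astype(np.uint8)
    for k in range(0,im.shape[1],10*s): cv2.line(im,(k,0),(k,4),(0,0,255),1); cv2.putText(im,str(x+k//s),(k,14),0,.35,(0,0,255))
    for k in range(0,im.shape[0],10*s): cv2.line(im,(0,k),(4,k),(0,0,255),1); cv2.putText(im,str(y+k//s),(5,k+4),0,.35,(0,0,255))
    return im
A=grid(f(270,165,90,75,8)[:, :],270,165,8)
cv2.imwrite("pics/tub1.png",A)
cv2.imwrite("pics/lid1.png",grid(f(170,190,80,75,8),170,190,8))
```

```text
(no output)
```

View pics/tub1.png

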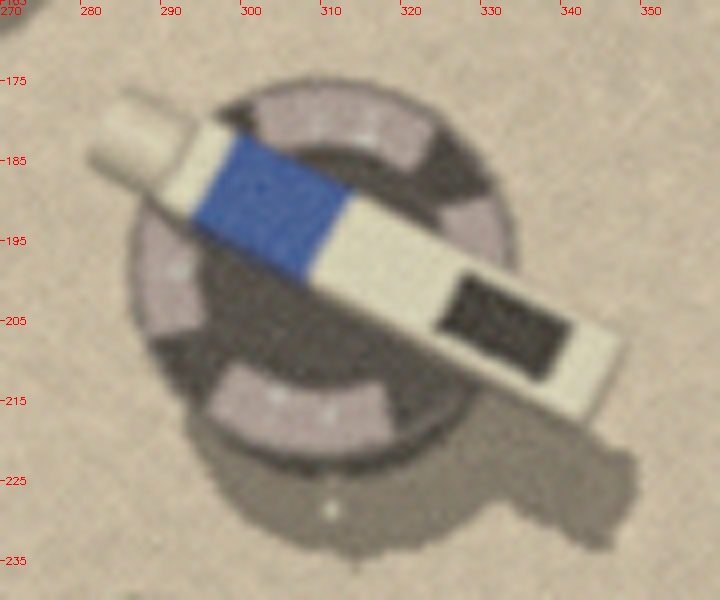

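View pics/lid1.png

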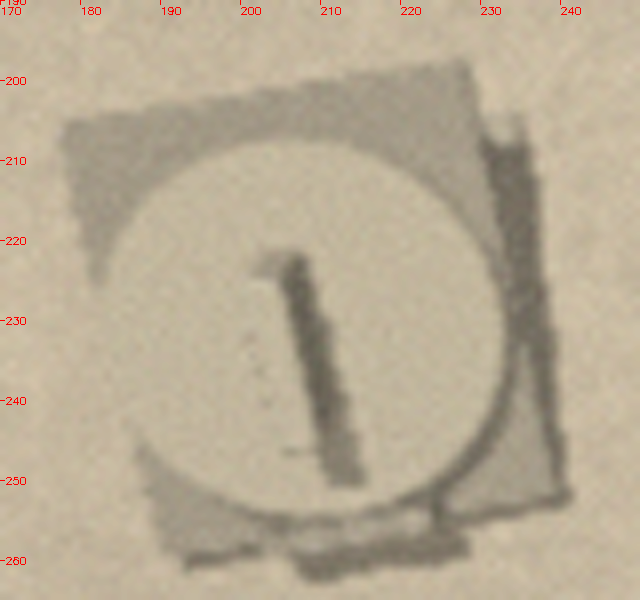

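The tub crop shows the ring's four notches, with edges near (315..330,182..190) and (290..296,207..214). The handset's top edge runs from (299,182) to (348,208). The lid crop shows the fin's shaded side from (207,222) to (213,250), running along the rest's slope.

```bash
cat >> h.py <<'E'
def W(P,pts,z,o,s=8): return np.array([ray(P,(o[0]+p[0]/s-.4375,o[1]+p[1]/s-.4375),z) for p in pts])[:,:2]
def ang(d): return np.degrees(np.arctan2(d[1],d[0]))
E
python3 - <<'E'
from h import *
P=get_image("top"); a=np.array(P["pixels"]); o=(270,165)
# tub rim ellipse points
r=W(P,[(130,275),(517,255),(320,78),(230,112),(440,118),(187,410),(143,200),(500,190)],100,o)
from scipy.optimize import least_squares
s=least_squares(lambda c:np.hypot(*(r-c[:2]).T)-65,[575,37],loss="soft_l1");c=s.x;print("tub",c,s.fun.round(1))
for n,l in dict(topL=[(256,125)],topR=[(427,147)],rightT=[(465,202)],leftB=[(177,333)],botL=[(222,386)],botR=[(388,412)]).items():
    d=W(P,l,100,o)[0]-c;print(n,ang(d).round(1),np.hypot(*d).round(1))
h=W(P,[(238,135),(354,195),(628,345),(585,422),(205,122),(160,195),(130,90),(88,155)],130,o);print(h.round(1));print("hs yaw",ang(h[0]-h[2]),ang(h[4]-h[2]))
# fin candidates, rest edges
o2=(170,190)
l=W(P,[(295,258),(345,480)],70,o2);print("fin yaw",ang(l[0]-l[1]),l)
q=W(P,[(470,60),(65,122)],82,o2);print("rest hi edge",q.round(1),ang(q[0]-q[1])+90, q.mean(0))
q=W(P,[(65,122),(98,285)],82,o2);print(ang(q[0]-q[1]))
t=W(P,[(100,215),(505,345),(300,138),(320,515),(140,210),(480,215)],50,o2);print("lid",t.round())
print("tray")
b=cv2.Canny(a[160:280,400:500],40,100)
for p in [(415,182),(459,173),(483,258),(439,268)]: print(ray(P,p,22).round(1))
E
```

```text
tub [584.23130729  40.69500619] [-0.6 -0.8  1.  -2.  -0.2 -0.7  0.2 -0.5]
topL 23.1 55.0
topR -40.6 54.3
rightT -65.0 52.3
leftB 111.2 52.6
botL 137.1 50.7
botR -157.2 51.5
[[624.7  66.4]
 [603.6  29.2]
 [551.8 -57.2]
 [527.4 -42.6]
 [629.4  77. ]
 [605.6  92. ]
 [640.8 101.3]
 [619.6 115.2]]
hs yaw 59.47028363088759 59.98101203778636
fin yaw 13.720388791577683 [[534.5447381  324.33284969]
 [459.17223429 305.93059605]]
rest hi edge [[598.6 262.7]
 [581.6 399.9]] 7.057205734848765 [590.13064405 331.28591964]
13.106449156434143
lid [[554. 398.]
 [505. 257.]
 [579. 329.]
 [449. 320.]
 [556. 385.]
 [550. 266.]]
tray
[ 637.1 -256.4   22. ]
[ 659.3 -383.2   22. ]
[ 417.5 -427.8   22. ]
[ 393.8 -305.4   22. ]
```

```bash
python3 -m inch '[[0.0255,-0.03075,0,-6.33,1],[0.0255,-0.03075,0,-6.33,1],[0.0255,-0.03075,0,-6.33,1],[0.0255,-0.03075,0,-6.33,1],[0.0255,-0.03075,0,-6.33,1],[0.0255,-0.03075,0,-6.33,1],[0.0255,-0.03075,0,-6.33,1],[0.0255,-0.03075,0,-6.33,1],[0.0255,-0.03075,0,-6.33,1],[0.0255,-0.03075,0,-6.33,1],[0.0255,-0.03075,0,-6.33,1],[0.0255,-0.03075,0,-6.33,1]]' 15
python3 -m inch '[[0.0255,-0.03075,0,-6.33,1],[0.0255,-0.03075,0,-6.33,1],[0.0255,-0.03075,0,-6.33,1],[0.0255,-0.03075,0,-6.33,1],[0,0,0,0,1],[0,0,0,0,1],[0,0,0,0,1]]'
```

```text
time_s: 2.1
eef_pos: [483.6, 150.1, 181.9]
tool_rot: [0.0, 0.737, 0.676, 0.0]
wrist_force: [-0.2, 0.3, -0.1]
gripper_width: 92.9
grip_force: 0.0
time_s: 2.68
eef_pos: [584.1, 29.2, 181.4]
tool_rot: [-0.0, 0.866, 0.5, -0.0]
wrist_force: [-0.2, -0.4, 0.7]
gripper_width: 92.9
grip_force: 0.0
```

```bash
python3 -m inch '[[0,0,-0.03,0,1],[0,0,-0.025,0,1],[0,0,-0.012,0,1],[0,0,-0.01,0,1],[0,0,0,0,1],[0,0,0,0,1],[0,0,0,0,0.4],[0,0,0,0,0.3],[0,0,0,0,0.2],[0,0,0,0,0.2],[0,0,0,0,0.2],[0,0,0,0,0.2]]' 15
python3 -m inch '[[0,0,0,0,0.2],[0,0,0,0,0.2],[0,0,0,0,0.2]]' 15
```

```text
time_s: 3.68
eef_pos: [584.6, 28.9, 104.9]
tool_rot: [0.0, 0.866, 0.5, 0.0]
wrist_force: [0.6, 0.3, 0.1]
gripper_width: 57.7
grip_force: 0.0
time_s: 3.93
eef_pos: [584.5, 28.9, 104.7]
tool_rot: [-0.0, 0.866, 0.5, -0.0]
wrist_force: [0.3, -0.6, 0.0]
gripper_width: 37.9
grip_force: 0.0
```

```bash
python3 -m inch '[[0,0,0,0,0],[0,0,0,0,0],[0,0,0,0,0],[0,0,0,0,0],[0,0,0,0,0]]' 25
python3 -m inch '[[0,0,0.01,0,0],[0,0,0.02,0,0],[0,0,0.025,0,0],[0,0,0,0,0]]'
python3 -c "
from h import *
P=get_image('scene');save(P,'lift.png')"
```

```text
time_s: 4.35
eef_pos: [584.5, 28.9, 104.7]
tool_rot: [-0.0, 0.866, 0.5, -0.0]
wrist_force: [0.5, -0.4, 0.2]
gripper_width: 4.2
grip_force: 0.0
time_s: 4.68
eef_pos: [586.8, 28.9, 164.9]
tool_rot: [0.002, 0.866, 0.5, 0.003]
wrist_force: [-0.0, 0.3, 0.5]
gripper_width: 0.4
grip_force: 0.0
```

View pics/lift.png

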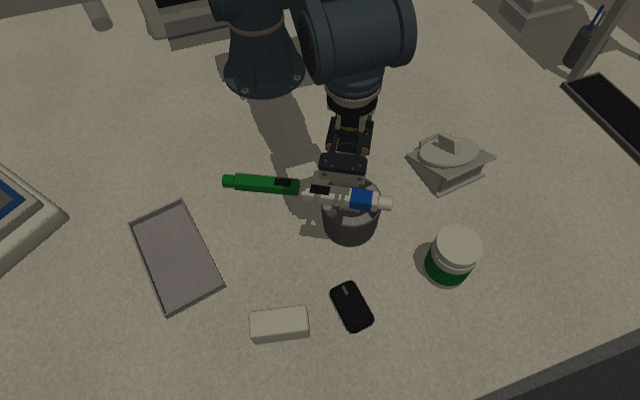

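The scene picture shows the handset still on the tub at about (345,197), with the shut fingers over it near (340,190). The fingers closed on nothing, so I'll check where the tip projects and zoom in.

Run:
```python
from h import *
out=[]
for n in("scene","top"):
    P=get_image(n);K,R,t=[np.array(P[k],float) for k in("K","R","t")]
    a=np.array(P["pixels"])[:,:,::-1].copy()
    p=lambda X:(lambda v:v[:2]/v[2])(K@(R@np.array(X)+t))
    s=read_state();c=p(s["eef_pos"]);print(n,c,p([585,29,130]),p([585,29,100]))
    for l in("handset",):
        for d in spot_in(P,l): print(d)
    x,y=(290,120) if n=="scene" else (265,150)
    im=cv2.resize(a[y:y+100,x:x+100],None,fx=4,fy=4,interpolation=cv2.INTER_CUBIC)
    im=np.clip(im*1.5,0,255).astype(np.uint8);cv2.circle(im,tuple(int(v) for v in (c-[x,y])*4),5,(0,0,255),1);out.append(im)
cv2.imwrite("pics/z.png",np.hstack(out))
```

```text
scene [346.79337275 184.16354849] [346.27052282 193.11907144] [345.75597476 201.26202685]
{'location': [343.0, 198.2], 'p': 0.81}
{'location': [263.1, 185.0], 'p': 0.57}
top [313.71819846 194.17989362] [314.07954801 196.00747399] [314.46877656 198.12073766]
{'location': [372.5, 266.0], 'p': 0.96}
{'location': [289.0, 188.2], 'p': 0.5}
```

View pics/z.png

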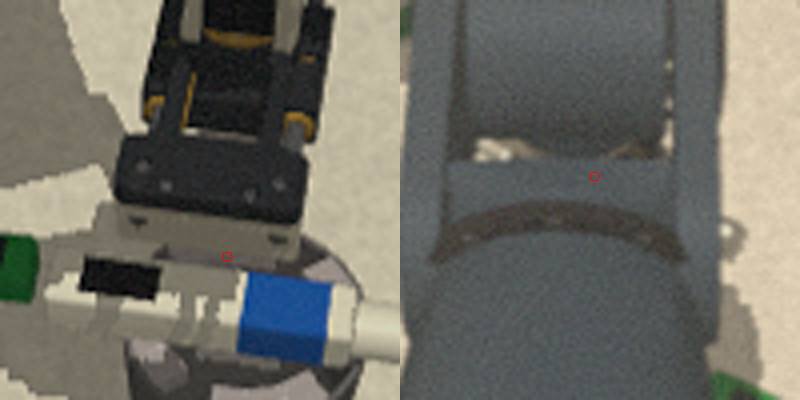

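The zoom shows the handset still across the tub, about from (301,193) to (392,203) in the scene view, with the fingers above it. I'll triangulate both its ends from the first two pictures to check its height and position.

```bash
python3 - <<'E'
from h import *
S=get_image("scene");T=get_image("top")
for n,a,b in(("end",(303,190),(345.3,212.4)),("tip",(392,203),(283.2,179.9)),("sleeve",(362,199),(303.5,190.5))):
    M=[];r=[]
    for P,uv in((S,a),(T,b)):
        p0,p1=ray(P,uv,0),ray(P,uv,100);d=(p1-p0)/np.linalg.norm(p1-p0);A=np.eye(3)-np.outer(d,d);M.append(A);r.append(A@p0)
    X=np.linalg.lstsq(np.vstack(M),np.hstack(r),rcond=None);print(n,X[0].round(1),X[1])
a=cv2.imread("pics/scene0.png")[170:245,290:400];b=np.array(S["pixels"])[170:245,290:400,::-1]
cv2.imwrite("pics/cmp.png",np.clip(1.5*np.vstack([cv2.resize(v,None,fx=4,fy=4) for v in(a,b)]).astype(float),0,255))
E
python3 -m inch '[[0,0,0,0,1],[0,0,0,0,1],[0,0,0,0,1],[0,0,0,0,1],[0,0,0,0,1],[0,0,0,0,1],[0,0,0,0,1],[0,0,0,0,1]]' 15
```

```text
end [541.3 -49.5 121.4] [0.77572661]
tip [632.7 109.3 119.2] [0.00438426]
sleeve [602.6  56.6 118.9] [0.00251195]
time_s: 5.7
eef_pos: [584.5, 28.9, 159.7]
tool_rot: [0.0, 0.866, 0.5, 0.0]
wrist_force: [-0.6, 0.2, 0.1]
gripper_width: 49.4
grip_force: 0.0[ WARN:0@2.114] global loadsave.cpp:1063 imwrite_ Unsupported depth image for selected encoder is fallbacked to CV_8U.
```

View pics/cmp.png

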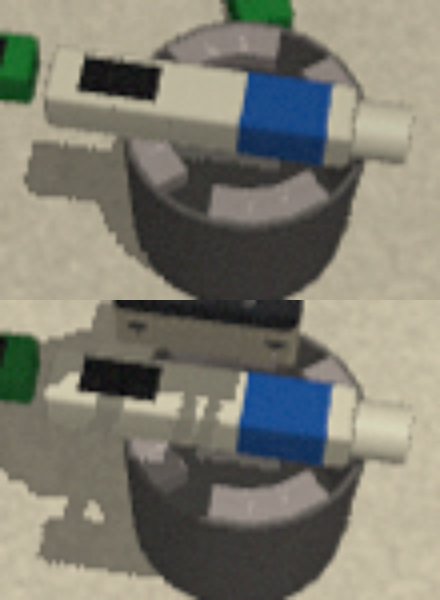

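The stacked crops (before, after) show the handset unmoved, its barrel from (302,190) to (378,203). Triangulation also puts it under the tool. I'll go down again and photograph each stage in one montage.

```bash
cat > shot.py <<'E'
import sys
from h import *
P=get_image("scene");save(P,sys.argv[1]+".png");s=read_state();print(s["eef_pos"].round(1),round(s["gripper_width"],1),s["grip_force"],s["wrist_force"].round(1))
E
python3 -m inch '[[0,0,0,0,1],[0,0,0,0,1],[0,0,0,0,1],[0,0,0,0,1],[0,0,0,0,1],[0,0,0,0,1]]' 15
python3 -m inch '[[0,0,-0.025,0,1],[0,0,-0.015,0,1],[0,0,-0.01,0,1],[0,0,-0.005,0,1],[0,0,0,0,1],[0,0,0,0,1]]'
python3 shot.py d1
python3 -m inch '[[0,0,0,0,0],[0,0,0,0,0],[0,0,0,0,0],[0,0,0,0,0],[0,0,0,0,0],[0,0,0,0,0],[0,0,0,0,0],[0,0,0,0,0],[0,0,0,0,0],[0,0,0,0,0],[0,0,0,0,0],[0,0,0,0,0]]' 25
python3 shot.py d2
python3 -m inch '[[0,0,0,0,0],[0,0,0,0,0]]'
python3 shot.py d3
python3 - <<'E'
import cv2,numpy as np
v=[cv2.resize(cv2.imread(f"pics/{n}.png")[130:230,290:400],None,fx=3.6,fy=4) for n in("d1","d3")]
cv2.imwrite("pics/m.png",np.clip(1.5*np.hstack(v).astype(float),0,255).astype(np.uint8))
E
```

```text
time_s: 6.2
eef_pos: [584.5, 28.9, 159.7]
tool_rot: [-0.0, 0.866, 0.5, -0.0]
wrist_force: [0.8, -0.3, -0.2]
gripper_width: 89.0
grip_force: 0.0
time_s: 6.7
eef_pos: [584.9, 28.9, 105.2]
tool_rot: [0.0, 0.866, 0.5, 0.0]
wrist_force: [0.5, -0.0, 0.1]
gripper_width: 93.3
grip_force: 0.0
[585.1  28.9 105.6] 92.6 0.0 [-0.1  0.2 -0.2]
time_s: 7.75
eef_pos: [584.5, 28.9, 104.7]
tool_rot: [-0.0, 0.866, 0.5, -0.0]
wrist_force: [0.3, -0.8, -0.4]
gripper_width: 17.7
grip_force: 0.0
[584.5  28.9 104.7] 13.7 0.0 [-0.4 -0.2 -0.1]
time_s: 7.97
eef_pos: [584.5, 28.9, 104.7]
tool_rot: [-0.0, 0.866, 0.5, 0.0]
wrist_force: [0.0, -1.1, 0.4]
gripper_width: 2.2
grip_force: 0.0
[584.5  28.9 104.7] 0.9 0.0 [-0.7  0.1 -0.9]
```

View pics/m.png

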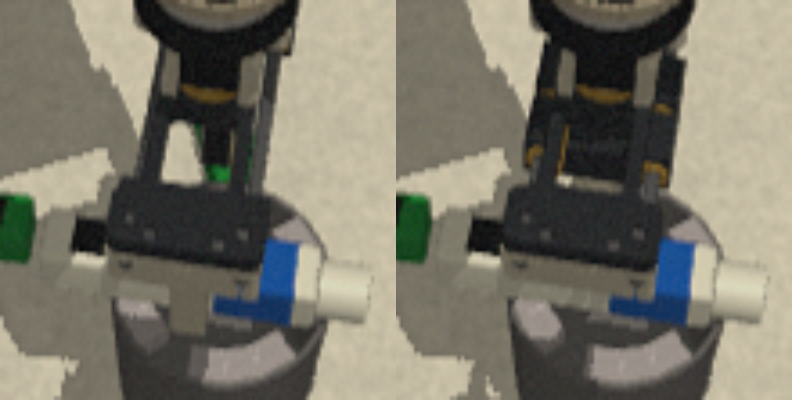

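In the montage's left half (open) a finger stands in front of the barrel near (343,207). In the right half (shut) the fingers show no width left and the handset is unmoved. That is odd for a solid body, so a small sideways nudge will show what the fingers are touching.

```bash
python3 -m inch '[[0.002,-0.001,0,0,0],[0.002,-0.001,0,0,0],[0.002,-0.001,0,0,0],[0.002,-0.001,0,0,0],[0,0,0,0,0]]' 10
python3 shot.py e1
python3 - <<'E'
import cv2,numpy as np
a,b,c=[cv2.imread(f"pics/{n}.png").astype(int) for n in("d3","e1","scene0")]
for x,y in((b,a),(b,c)):
    # sleeve centroid
    for i in(x,y):
        m=(i[...,0]-i[...,2]>40);m[:, :300]=0;m[:170]=0;m[240:]=0;m[:,:400] ;ys,xs=np.nonzero(m[:,:400]);print(len(xs),xs.mean(),ys.mean(),xs.max(),ys.max())
E
```

```text
time_s: 8.43
eef_pos: [593.0, 24.6, 104.7]
tool_rot: [0.0, 0.866, 0.5, 0.0]
wrist_force: [-0.3, 0.5, -0.3]
gripper_width: 0.6
grip_force: 0.0
[592.7  24.7 104.7] 0.4 0.0 [-0.3  0.6  0.7]
185 366.7243243243243 199.8054054054054 372 210
222 364.6306306306306 200.78378378378378 372 210
185 366.7243243243243 199.8054054054054 372 210
400 360.6625 198.3975 372 210
```

Run:
```python
from h import *
P=get_image("scene");K,R,t=[np.array(P[k],float) for k in("K","R","t")]
p=lambda X:(lambda v:(v[:2]/v[2]).round(1))(K@(R@np.array(X)+t))
for yaw in(-30,60):
  u=np.array([np.cos(np.radians(yaw)),np.sin(np.radians(yaw)),0])
  for w in(46,64):
    for s in(1,-1):
      for z in(105,135): print(yaw,w*s,z,p(np.array([585,29,z])+s*w*u))
a,b=[cv2.imread(f"pics/{n}.png").astype(int) for n in("d1","d3")]
d=(abs(a-b).sum(2)>60)[:,290:400]
print("rows/cols changed near handset:",[(r,(290+np.nonzero(d[r])[0]).tolist()[:1],(290+np.nonzero(d[r])[0]).tolist()[-1:]) for r in range(190,222) if d[r].any()])
def px(r,c): return [b[r,c].tolist() for c in c]
for r in(198,200,202,204,206,208,210): print(r,[int(a[r,c].sum()) for c in range(318,366,3)],[int(b[r,c].sum()) for c in range(318,366,3)])
```

```text
-30 46 105 [342.5 218.8]
-30 46 135 [342.9 211. ]
-30 -46 105 [349.  182.1]
-30 -46 135 [349.6 173.6]
-30 64 105 [341.2 226.6]
-30 64 135 [341.5 218.9]
-30 -64 105 [350.1 175.4]
-30 -64 135 [350.8 166.8]
60 46 105 [368.  203.1]
60 46 135 [369.3 194.9]
60 -46 105 [323.9 196.9]
60 -46 135 [323.7 188.6]
60 64 105 [376.8 204.3]
60 64 135 [378.3 196.1]
60 -64 105 [315.4 195.7]
60 -64 135 [315.  187.4]
rows/cols changed near handset: [(194, [319], [319]), (203, [338], [338]), (204, [323], [323]), (206, [342], [342]), (207, [338], [338]), (208, [322], [343]), (209, [323], [341]), (210, [324], [341]), (211, [324], [346]), (212, [324], [346]), (213, [326], [334]), (214, [327], [332]), (216, [345], [346]), (217, [345], [347]), (218, [345], [347]), (219, [345], [347]), (220, [345], [347]), (221, [344], [347])]
198 [230, 188, 180, 184, 185, 189, 193, 195, 191, 185, 189, 188, 177, 162, 168, 171] [232, 188, 181, 183, 190, 182, 188, 191, 187, 188, 190, 192, 177, 165, 171, 171]
200 [218, 213, 239, 216, 192, 186, 182, 188, 185, 188, 182, 178, 175, 131, 198, 174] [216, 213, 210, 213, 194, 180, 183, 18
[... 171 characters left out ...]
4, 188, 184, 189, 191, 176, 214, 167]
204 [219, 159, 256, 239, 231, 238, 235, 181, 178, 188, 216, 137, 158, 170, 200, 117] [214, 155, 266, 241, 228, 236, 239, 215, 215, 221, 220, 139, 164, 171, 202, 121]
206 [226, 100, 291, 291, 330, 138, 180, 184, 179, 184, 244, 103, 108, 108, 107, 109] [230, 102, 297, 292, 336, 129, 185, 186, 250, 220, 240, 117, 101, 103, 106, 119]
208 [233, 113, 227, 245, 297, 270, 112, 182, 184, 183, 203, 146, 115, 114, 112, 110] [224, 119, 279, 305, 287, 267, 111, 121, 105, 184, 202, 146, 107, 99, 107, 105]
210 [221, 156, 129, 173, 177, 177, 118, 189, 178, 186, 151, 194, 186, 180, 115, 117] [218, 153, 215, 295, 290, 294, 112, 117, 127, 143, 147, 196, 195, 186, 120, 115]
```

The visible open fingertip ends at row 213, higher than the reported z = 105 predicts (219). The tips may really be above the handset, so I'll feel gently downward with the fingers shut to find its top.

```bash
python3 -m inch '[[-0.008,0.004,0,0,0],[0,0,-0.001,0,0],[0,0,-0.001,0,0],[0,0,-0.001,0,0]]' 10
python3 -m inch '[[0,0,-0.001,0,0],[0,0,-0.001,0,0],[0,0,-0.001,0,0]]'
python3 -m inch '[[0,0,-0.001,0,0],[0,0,-0.001,0,0],[0,0,-0.001,0,0]]'
```

```text
time_s: 8.87
eef_pos: [584.4, 29.0, 101.8]
tool_rot: [0.0, 0.866, 0.5, 0.0]
wrist_force: [-0.2, 0.0, -0.3]
gripper_width: 0.6
grip_force: 0.0
time_s: 9.12
eef_pos: [584.6, 28.9, 98.6]
tool_rot: [-0.0, 0.866, 0.5, 0.0]
wrist_force: [0.1, 0.1, -0.7]
gripper_width: 0.4
grip_force: 0.0
time_s: 9.37
eef_pos: [584.5, 28.9, 95.6]
tool_rot: [0.0, 0.866, 0.5, -0.0]
wrist_force: [-0.8, -0.2, 0.8]
gripper_width: 0.2
grip_force: 0.0
```

```bash
python3 -m inch '[[0,0,-0.0015,0,0],[0,0,-0.0015,0,0]]' 10
python3 -m inch '[[0,0,-0.0015,0,0],[0,0,-0.0015,0,0]]'
python3 -m inch '[[0,0,-0.0015,0,0],[0,0,-0.0015,0,0]]'
python3 shot.py f1
python3 - <<'E'
from h import *
b=cv2.imread("pics/f1.png");a=cv2.imread("pics/d1.png");c=cv2.imread("pics/scene0.png")
v=[cv2.resize(i[140:230,285:400],None,fx=6.9/2,fy=6) for i in(a,b)]
cv2.imwrite("pics/m2.png",np.clip(1.8*np.hstack(v).astype(float),0,255).astype(np.uint8))
E
```

```text
time_s: 9.53
eef_pos: [584.9, 28.8, 93.3]
tool_rot: [0.0, 0.866, 0.5, 0.0]
wrist_force: [-6.6, -0.3, 22.5]
gripper_width: 0.1
grip_force: 10.9
time_s: 9.7
eef_pos: [585.3, 28.7, 93.2]
tool_rot: [0.001, 0.866, 0.5, 0.001]
wrist_force: [-17.8, -2.2, 49.5]
gripper_width: 0.4
grip_force: 24.7
time_s: 9.87
eef_pos: [585.9, 28.5, 93.1]
tool_rot: [0.001, 0.866, 0.5, 0.002]
wrist_force: [-28.1, -2.6, 77.8]
gripper_width: 0.3
grip_force: 38.2
[585.9  28.5  93.2] 0.4 30.56191654606664 [-23.7  -1.8  61.7]
```

View pics/m2.png

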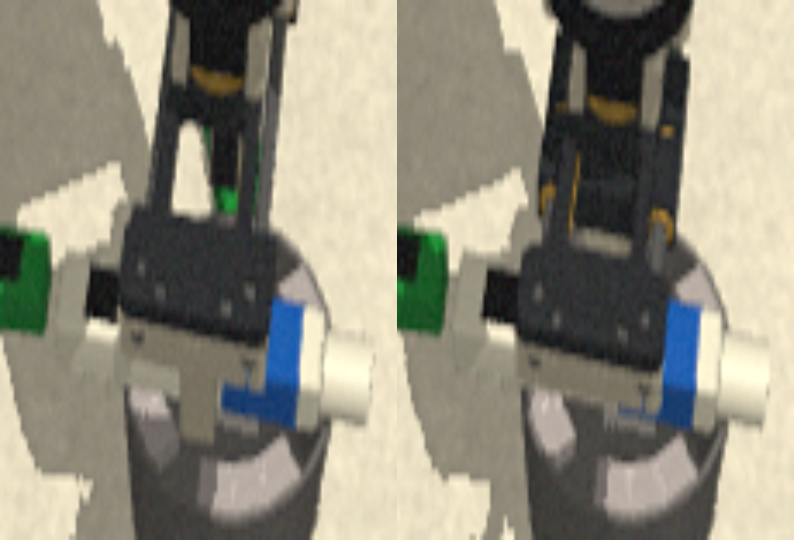

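The picture shows the shut fingers now standing on top of the barrel, near (345,200), hidden by the gripper body. Contact came at reported z of about 94, but the handset's top is at 130, so the tips really are about 36 mm above the reported z. I'll back off, open, and go down with that correction.

```bash
python3 -m inch '[[0,0,0.01,0,0.8],[0,0,0.01,0,0.8],[0,0,0,0,0.8],[0,0,0,0,0.8],[0,0,0,0,0.8],[0,0,0,0,0.8],[0,0,0,0,0.8],[0,0,0,0,0.8],[0,0,0,0,0.8],[0,0,0,0,0.8],[0,0,0,0,0.8],[0,0,0,0,0.8]]' 20
python3 -m inch '[[0,0,-0.01,0,0.8],[0,0,-0.01,0,0.8],[0,0,-0.006,0,0.8],[0,0,0,0,0.8]]'
```

```text
time_s: 10.92
eef_pos: [584.5, 28.9, 106.7]
tool_rot: [0.0, 0.866, 0.5, 0.0]
wrist_force: [0.1, -0.2, -0.3]
gripper_width: 72.8
grip_force: 0.0
time_s: 11.25
eef_pos: [583.3, 28.9, 78.6]
tool_rot: [-0.001, 0.866, 0.5, -0.001]
wrist_force: [0.2, 0.1, -0.5]
gripper_width: 74.5
grip_force: 0.0
```

```bash
python3 -m inch '[[0,0,-0.005,0,0.8],[0,0,-0.004,0,0.8],[0,0,-0.003,0,0.8],[0,0,0,0,0.8]]'
python3 -m inch '[[0,0,0,0,0.2],[0,0,0,0,0.2],[0,0,0,0,0.2],[0,0,0,0,0.2],[0,0,0,0,0.2],[0,0,0,0,0.2],[0,0,0,0,0.2],[0,0,0,0,0.2],[0,0,0,0,0.2],[0,0,0,0,0.2]]' 20
```

```text
time_s: 11.58
eef_pos: [584.2, 28.9, 68.1]
tool_rot: [-0.0, 0.866, 0.5, -0.0]
wrist_force: [-0.3, -0.2, -0.7]
gripper_width: 74.4
grip_force: 0.0
time_s: 12.42
eef_pos: [584.6, 28.9, 68.8]
tool_rot: [0.0, 0.866, 0.5, 0.0]
wrist_force: [0.0, -0.4, 0.0]
gripper_width: 33.6
grip_force: 20.0
```

```bash
python3 -m inch '[[0,0,0.01,0,0.2],[0,0,0.02,0,0.2],[0,0,0.02,0,0.2],[0,0,0,0,0.2]]' 30
python3 -m inch '[[-0.0029,-0.0186,0,-2.45,0.2],[-0.0058,-0.0372,0,-4.9,0.2],[-0.0058,-0.0372,0,-4.9,0.2],[-0.0058,-0.0372,0,-4.9,0.2],[-0.0058,-0.0372,0,-4.9,0.2],[-0.0058,-0.0372,0,-4.9,0.2],[-0.0058,-0.0372,0,-4.9,0.2],[-0.0058,-0.0372,0,-4.9,0.2],[-0.0058,-0.0372,0,-4.9,0.2],[-0.0058,-0.0372,0,-4.9,0.2],[-0.0029,-0.0186,0,-2.45,0.2],[0,0,0,0,0.2]]'
python3 -m inch '[[0,0,0,0,0.2],[0,0,-0.03,0,0.2],[0,0,-0.03,0,0.2],[0,0,-0.03,0,0.2],[0,0,-0.02,0,0.2],[0,0,-0.015,0,0.2],[0,0,0,0,0.2],[0,0,0,0,0.2]]'
```

```text
time_s: 12.75
eef_pos: [586.4, 28.9, 122.6]
tool_rot: [0.001, 0.866, 0.5, 0.002]
wrist_force: [-0.3, -0.6, -2.5]
gripper_width: 33.7
grip_force: 30.0
time_s: 13.75
eef_pos: [525.1, -346.7, 117.6]
tool_rot: [0.0, 0.996, 0.093, -0.0]
wrist_force: [-0.5, -0.3, -3.6]
gripper_width: 33.9
grip_force: 30.0
time_s: 14.42
eef_pos: [526.4, -341.7, -6.7]
tool_rot: [-0.001, 0.995, 0.097, -0.001]
wrist_force: [0.8, -0.6, -2.0]
gripper_width: 33.6
grip_force: 30.0
```

```bash
python3 -m inch '[[0,0,-0.008,0,0.2],[0,0,-0.007,0,0.2],[0,0,-0.002,0,0.2],[0,0,0,0,0.2],[0,0,0,0,0.2]]'
python3 -m inch '[[0,0,-0.001,0,0.2],[0,0,-0.001,0,0.2],[0,0,0,0,0.2]]'
```

```text
time_s: 14.83
eef_pos: [526.6, -343.2, -23.1]
tool_rot: [0.0, 0.995, 0.096, 0.0]
wrist_force: [-0.6, -0.0, -3.2]
gripper_width: 33.9
grip_force: 30.0
time_s: 15.08
eef_pos: [526.5, -343.2, -25.3]
tool_rot: [0.0, 0.995, 0.096, 0.0]
wrist_force: [-0.6, -0.2, -3.7]
gripper_width: 34.0
grip_force: 30.0
```

```bash
python3 shot.py g1; python3 -m inch '[[0,0,-0.0005,0,0.2],[0,0,-0.001,0,0.2],[0,0,0,0,0.2]]'
```

```text
[ 526.5 -343.1  -25.2] 33.8 29.997786283493042 [ 0.5  0.8 -2.6]
time_s: 15.38
eef_pos: [526.5, -343.1, -26.9]
tool_rot: [-0.0, 0.995, 0.096, -0.0]
wrist_force: [-0.3, 0.2, -2.7]
gripper_width: 33.9
grip_force: 30.0
```

```bash
python3 -m inch '[[0,0,-0.0005,0,0.2],[0,0,-0.0005,0,0.2],[0,0,0,0,0.2]]';python3 -m inch '[[0,0,-0.0005,0,0.2],[0,0,-0.0005,0,0.2],[0,0,0,0,0.2]]'
```

```text
time_s: 15.63
eef_pos: [526.5, -343.1, -27.3]
tool_rot: [-0.0, 0.995, 0.096, 0.0]
wrist_force: [-3.4, 2.3, 4.1]
gripper_width: 33.9
grip_force: 30.0
time_s: 15.88
eef_pos: [526.6, -343.2, -27.3]
tool_rot: [0.0, 0.995, 0.096, -0.0]
wrist_force: [-6.6, 3.9, 15.5]
gripper_width: 33.8
grip_force: 30.0
```

```bash
python3 -m inch '[[0,0,0.001,0,0.3],[0,0,0,0,0.4],[0,0,0,0,0.5],[0,0,0,0,0.6],[0,0,0,0,0.6],[0,0,0,0,0.6],[0,0,0,0,0.6],[0,0,0,0,0.6]]'
python3 -m inch '[[0,0,0.005,0,0.6],[0,0,0.02,0,0.6],[0,0,0.04,0,1],[0,0,0.04,0,1],[0,0,0.04,0,1],[0,0,0.03,0,1],[-0.02,0,0,0,1],[-0.03,0,0,0,1],[-0.03,0,0,0,1],[-0.03,0,0,0,1],[0,0,0,0,1]]' 6
python3 - <<'E'
from h import *
T=get_image("top");save(T,"t2.png");S=get_image("scene");save(S,"s2.png")
a=cv2.imread("pics/t2.png");b=cv2.imread("pics/s2.png")
f=lambda i,x,y,w,h,s:cv2.resize(i[y:y+h,x:x+w],None,fx=s,fy=s,interpolation=cv2.INTER_CUBIC)
A=np.zeros((590,800,3),np.uint8)
A[:300,:400]=f(a,275,165,80,60,5)   # tub
A[:300,400:]=f(b,400,120,100,75,4)  # lid scene
A[300:590,:400]=f(a,170,200,80,58,5) # lid top
A[300:590,400:]=f(a,400,165,100,73,4)[:290] # tray
cv2.imwrite("pics/mix.png",np.clip(1.6*A.astype(float),0,255).astype(np.uint8))
for d in spot_in(T,"handset"): print(d, ray(T,d["location"],20).round())
E
```

```text
time_s: 16.55
eef_pos: [526.5, -343.1, -27.8]
tool_rot: [-0.0, 0.995, 0.096, -0.0]
wrist_force: [0.4, 0.6, -0.6]
gripper_width: 55.8
grip_force: 0.0
time_s: 17.47
eef_pos: [412.7, -342.7, 147.6]
tool_rot: [-0.0, 0.995, 0.095, -0.001]
wrist_force: [0.7, 1.6, 0.1]
gripper_width: 92.9
grip_force: 0.0
{'location': [286.8, 276.2], 'p': 0.93} [383. 113.  20.]
{'location': [370.5, 259.4], 'p': 0.75} [ 423. -119.   20.]
{'location': [448.0, 215.3], 'p': 0.73} [ 539. -343.   20.]
{'location': [309.4, 197.2], 'p': 0.58} [603.  46.  20.]
```

View pics/mix.png

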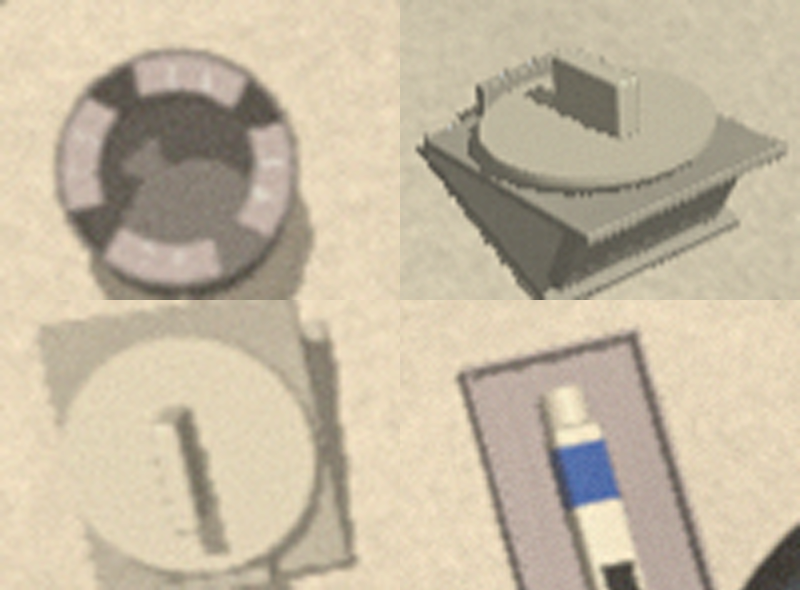

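The montage shows the handset lying in the tray (its mouthpiece at about (441,190)) and the tub clear, with its notches open. Below-left and above-right is the lid on its rest, with its fin along the slope. Next I'll fit the notch angle and the lid's pose.

Run:
```python
from h import *
from scipy.optimize import least_squares
from scipy.spatial.transform import Rotation as Ro
T=get_image("top");S=get_image("scene")
def proj(P,X):
    K,R,t=[np.array(P[k],float) for k in("K","R","t")]
    v=(K@(R@np.atleast_2d(X).T+t[:,None])).T; return v[:,:2]/v[:,2:]
# notches
g=np.array(T["pixels"]).astype(np.float32)
r=W(T,[(55,165),(298,165),(178,48),(110,72),(250,80),(64,120),(288,115)],100,(275,165),5)
c=least_squares(lambda c:np.hypot(*(r-c[:2]).T)-65,[584,40],loss="soft_l1").x;print("tub",c)
th=np.arange(0,360,1.)
def prof(c):
    X=np.array([[c[0]+q*np.cos(a),c[1]+q*np.sin(a),100] for q in(48,51,54,57) for a in np.radians(th)])
    p=proj(T,X).astype(np.float32);return cv2.remap(g.sum(2),p[:,0].reshape(4,-1),p[:,1].reshape(4,-1),cv2.INTER_LINEAR).mean(0)
best=[]
for dx in range(-6,7,1):
  for dy in range(-6,7,1):
    p=prof(c+[dx,dy]);
    f=p.reshape(4,90)
    k=np.array([(np.roll(f.mean(0),-s)[:20].mean()) for s in range(90)])-f.mean()
    best.append((k.min(),(k.argmin()+9.5)%90,dx,dy))
best.sort();print(best[:4])
p=prof(c)
b=p<(p.min()+np.percentile(p,80))/2;e=np.nonzero(np.diff(b.astype(int)))[0];print("edges",e.tolist())
# lid
z4=lambda x,y:(400+x/4-.4,120+y/4-.4); z5=lambda x,y:(170+x/5-.4,200+y/5-.4)
ph=np.radians(np.arange(0,360,2));circ=np.vstack([np.c_[68*np.cos(ph),68*np.sin(ph),0*ph+q] for q in(0,6)])
def res(v):
    M=Ro.from_euler("zy",[v[3],-25],degrees=True).as_matrix();w=lambda L:np.array(L)@M.T+v[:3]
    e=[]
    for X,q in(((30,-7,42),z4(218,80)),((30,7,42),z4(238,74)),((30,-7,6),z4(219,137)),((-30,-7,42),z4(153,55))): e+=list(proj(S,w([X]))[0]-q)
    for X,q in(((30,-7,42),z5(178,112)),((-30,-7,42),z5(207,250))): e+=list(proj(T,w([X]))[0]-q)
    d=proj(S,w(circ));e+=[d[:,0].min()-z4(78,0)[0],d[:,0].max()-z4(317,0)[0],d[:,1].max()-z4(0,191)[1]]
    d=proj(T,w(circ));e+=[d[:,0].min()-z5(65,0)[0],d[:,0].max()-z5(316,0)[0],d[:,1].min()-z5(0,38)[1],d[:,1].max()-z5(0,271)[1]]
    return np.array(e)
s=least_squares(res,[515,325,55,10],loss="soft_l1");print(s.x.round(1),s.fun.round(1))
M=Ro.from_euler("zy",[s.x[3],-25],degrees=True).as_matrix()
print("axis pt 24,28,32:",[(M@[0,0,k]+s.x[:3]).round(1) for k in(24,28,32)])
```

```text
tub [584.48638088  41.37027588]
[(np.float32(-114.83263), np.float64(35.5), 1, 0), (np.float32(-114.66257), np.float64(35.5), 2, 0), (np.float32(-114.61662), np.float64(35.5), 1, 1), (np.float32(-114.270355), np.float64(35.5), 2, 1)]
edges [22, 46, 111, 136, 205, 228, 294, 318]
[513.  321.8  57.5   6.9] [ 0.4  0.8  0.4  0.5 -0.3  0.8 -0.4 -0.9 -0.9  2.3 -1.6 -4.  -0.6 -0.3
 -1.8  0.3  0.7 -1.   0.5]
axis pt 24,28,32: [array([502.8, 321.8,  79.3]), array([501.1, 321.8,  82.9]), array([499.4, 321.8,  86.5])]
```

```bash
cat > lid.py <<'E'
from h import *
from scipy.optimize import least_squares
from scipy.spatial.transform import Rotation as Ro
T=get_image("top");S=get_image("scene")
def proj(P,X):
    K,R,t=[np.array(P[k],float) for k in("K","R","t")]
    v=(K@(R@np.atleast_2d(X).T+t[:,None])).T; return v[:,:2]/v[:,2:]
z4=lambda x,y:(400+x/4-.4,120+y/4-.4); z5=lambda x,y:(170+x/5-.4,200+y/5-.4)
ph=np.radians(np.arange(0,360,2));circ=np.vstack([np.c_[68*np.cos(ph),68*np.sin(ph),0*ph+q] for q in(0,6)])
def res(v):
    M=Ro.from_euler("ZY",[v[3],-25],degrees=True).as_matrix();w=lambda L:np.array(L)@M.T+v[:3]
    e=[]
    for X,q in(((30,-7,42),z4(218,80)),((30,7,42),z4(238,74)),((30,-7,6),z4(219,137)),((-30,-7,42),z4(153,55))): e+=list(proj(S,w([X]))[0]-q)
    for X,q in(((30,-7,42),z5(178,112)),((-30,-7,42),z5(207,250))): e+=list(proj(T,w([X]))[0]-q)
    d=proj(S,w(circ));e+=[d[:,0].min()-z4(78,0)[0],d[:,0].max()-z4(317,0)[0],d[:,1].max()-z4(0,191)[1]]
    d=proj(T,w(circ));e+=[d[:,0].min()-z5(65,0)[0],d[:,0].max()-z5(316,0)[0],d[:,1].min()-z5(0,38)[1],d[:,1].max()-z5(0,271)[1]]
    return np.array(e)
s=least_squares(res,[515,325,55,10],loss="soft_l1");print(s.x.round(1),s.fun.round(1))
M=Ro.from_euler("ZY",[s.x[3],-25],degrees=True).as_matrix()
print("axis pt 24,28,32:",[(M@[0,0,k]+s.x[:3]).round(1) for k in(24,28,32)])
E
python3 lid.py
```

```text
[513.  322.5  58.3   9. ] [ 0.   1.  -0.1  0.2  0.2  0.6 -1.2 -0.5 -0.5  2.1 -0.7 -4.3 -0.3  0.
 -1.  -0.4  0.6 -1.1  0.5]
axis pt 24,28,32: [array([503. , 320.9,  80.1]), array([501.3, 320.7,  83.7]), array([499.6, 320.4,  87.3])]
```

```bash
python3 -m inch '[[0.005,0.04,0,0,1],[0.005,0.04,0,0,1],[0.005,0.04,0,0,1],[0.005,0.04,0,0,1],[0.005,0.04,0,0,1],[0.005,0.04,0,0,1],[0.005,0.04,0,0,1],[0.005,0.04,0,0,1],[0.005,0.04,0,0,1],[0.005,0.04,0,0,1],[0.005,0.04,0,0,1],[0.005,0.04,0,-1.9,1]]' 8
python3 -m inch '[[0.006,0.04,0,0,1],[0.006,0.04,0,0,1],[0.006,0.04,0,0,1],[0.006,0.04,0,0,1],[0,0.023,0,0,1],[0,0,0,0,1],[0,0,0,0,1],[0,0,0,0,1]]'
```

```text
time_s: 18.82
eef_pos: [476.6, 139.5, 147.3]
tool_rot: [-0.0, 0.997, 0.08, 0.0]
wrist_force: [0.6, -0.6, 0.8]
gripper_width: 92.7
grip_force: 0.0
time_s: 19.48
eef_pos: [500.3, 319.5, 146.9]
tool_rot: [0.0, 0.997, 0.079, -0.0]
wrist_force: [0.8, 0.7, -0.0]
gripper_width: 93.4
grip_force: 0.0
```

```bash
python3 -m inch '[[0,0.001,-0.03,0,1],[0,0,-0.03,0,1],[0,0,-0.025,0,1],[0,0,-0.015,0,1],[0,0,-0.008,0,1],[0,0,-0.004,0,1],[0,0,0,0,1],[0,0,0,0,1]]' 8
python3 -m inch '[[0,0,0,0,0.6],[0,0,0,0,0.4],[0,0,0,0,0.2],[0,0,0,0,0.1],[0,0,0,0,0],[0,0,0,0,0],[0,0,0,0,0],[0,0,0,0,0],[0,0,0,0,0],[0,0,0,0,0],[0,0,0,0,0],[0,0,0,0,0]]' 8
python3 -m inch '[[0,0,0,0,0],[0,0,0,0,0]]'
```

```text
time_s: 20.15
eef_pos: [501.2, 320.8, 36.2]
tool_rot: [-0.0, 0.997, 0.079, 0.001]
wrist_force: [-0.2, 0.5, 1.5]
gripper_width: 92.8
grip_force: 0.0
time_s: 21.15
eef_pos: [500.5, 320.9, 35.2]
tool_rot: [-0.0, 0.997, 0.079, -0.0]
wrist_force: [-0.2, 1.6, -1.2]
gripper_width: 17.6
grip_force: 0.5
time_s: 21.32
eef_pos: [500.5, 320.9, 35.2]
tool_rot: [-0.0, 0.997, 0.079, -0.0]
wrist_force: [-0.4, -0.1, -0.3]
gripper_width: 13.8
grip_force: 7.9
```

```bash
python3 -m inch '[[0,0,0.004,0,0],[0,0,0.01,0,0],[0,0,0.02,0,0],[0,0,0.03,0,0],[0,0,0.02,0,0],[0,0,0,0,0]]' 14
python3 -m inch '[[0.003,-0.015,0,0,0],[0.006,-0.034,0,0,0],[0.006,-0.034,0,0,0],[0.006,-0.034,0,0,0],[0.0035,-0.024,0,0,0],[0,0,-0.015,0,0],[0,0,-0.03,0,0],[0,0,-0.025,0,0],[0,0,-0.015,0,0],[0,0,0,0,0],[0,0,0,0,0]]'
```

```text
time_s: 21.82
eef_pos: [502.6, 322.0, 124.2]
tool_rot: [-0.001, 0.997, 0.079, 0.003]
wrist_force: [0.3, 0.3, -1.1]
gripper_width: 13.8
grip_force: 13.9
time_s: 22.73
eef_pos: [524.1, 179.1, 33.2]
tool_rot: [0.0, 0.997, 0.079, -0.001]
wrist_force: [-0.2, 0.3, -1.8]
gripper_width: 13.8
grip_force: 14.0
```

```bash
python3 -m inch '[[0,0,-0.012,0,0],[0,0,-0.008,0,0],[0,0,-0.004,0,0],[0,0,0,0,0]]' 7
python3 -m inch '[[0,0,-0.002,0,0],[0,0,-0.002,0,0],[0,0,-0.002,0,0],[0,0,0,0,0]]'
python3 -m inch '[[0,0,-0.002,0,0],[0,0,-0.002,0,0],[0,0,-0.002,0,0],[0,0,0,0,0]]'
```

```text
time_s: 23.07
eef_pos: [525.0, 179.9, 9.7]
tool_rot: [0.0, 0.997, 0.079, -0.0]
wrist_force: [-0.6, 0.2, -3.0]
gripper_width: 14.1
grip_force: 7.0
time_s: 23.4
eef_pos: [525.2, 179.9, 4.2]
tool_rot: [-0.0, 0.997, 0.079, 0.0]
wrist_force: [2.0, 0.2, 0.9]
gripper_width: 13.8
grip_force: 7.0
time_s: 23.73
eef_pos: [524.5, 179.7, -2.4]
tool_rot: [0.0, 0.997, 0.079, -0.001]
wrist_force: [-0.1, -0.7, -1.2]
gripper_width: 14.3
grip_force: 7.0
```

```bash
python3 -m inch '[[0,0,-0.002,0,0],[0,0,-0.002,0,0],[0,0,-0.002,0,0],[0,0,0,0,0]]' 7
python3 -m inch '[[0,0,-0.0015,0,0],[0,0,-0.0015,0,0],[0,0,0,0,0]]'
python3 -m inch '[[0,0,-0.001,0,0],[0,0,-0.001,0,0],[0,0,0,0,0]]'
```

```text
time_s: 24.07
eef_pos: [524.6, 179.8, -8.3]
tool_rot: [0.0, 0.997, 0.079, -0.0]
wrist_force: [0.2, 0.6, -2.6]
gripper_width: 13.7
grip_force: 7.0
time_s: 24.32
eef_pos: [525.2, 179.9, -10.6]
tool_rot: [-0.0, 0.997, 0.079, 0.0]
wrist_force: [0.1, -0.8, 1.4]
gripper_width: 14.1
grip_force: 7.0
time_s: 24.57
eef_pos: [525.7, 180.0, -12.2]
tool_rot: [-0.0, 0.997, 0.079, 0.001]
wrist_force: [0.6, 0.1, 6.6]
gripper_width: 13.8
grip_force: 7.0
```

```bash
python3 -m inch '[[0,0,-0.001,0,0],[0,0,0,0,0],[0,0,0.001,0,0.3],[0,0,0,0,0.3],[0,0,0,0,0.3],[0,0,-0.003,0,0.3],[0,0,0,0,0],[0,0,0,0,0],[0,0,0,0,0],[0,0,0,0,0],[0,0,0,0,0],[0,0,0,0,0]]' 10
python3 -m inch '[[0,0,0,0,0],[0,0,0,0,0],[0,0,0,0,0]]' 15
python3 -m inch '[[0,0,0.01,0,0],[0,0,0.03,0,0],[0,0,0.04,0,0],[0,0,0.035,0,0],[0,0,0,0,0],[0,0,0,0,0]]'
```

```text
time_s: 25.57
eef_pos: [524.9, 179.9, -15.9]
tool_rot: [0.0, 0.997, 0.079, -0.0]
wrist_force: [-0.5, -0.2, -2.5]
gripper_width: 14.0
grip_force: 10.0
time_s: 25.82
eef_pos: [525.0, 179.9, -15.8]
tool_rot: [0.0, 0.997, 0.079, -0.0]
wrist_force: [-0.6, -0.3, -1.5]
gripper_width: 13.9
grip_force: 15.0
time_s: 26.32
eef_pos: [526.1, 180.2, 101.4]
tool_rot: [-0.0, 0.997, 0.079, 0.002]
wrist_force: [0.2, -0.5, -3.0]
gripper_width: 14.0
grip_force: 15.0
```

```bash
python3 -m inch '[[0.0063,-0.0136,0,2.5,0],[0.011,-0.025,0,4.7,0],[0.011,-0.025,0,4.7,0],[0.011,-0.025,0,4.7,0],[0.011,-0.025,0,4.7,0],[0.011,-0.024,0,4.7,0],[0,0,0,0,0],[0,0,-0.005,0,0],[0,0,-0.004,0,0],[0,0,0,0,0],[0,0,0,0,0]]' 12
python3 -m inch '[[0,0,-0.0015,0,0],[0,0,-0.0015,0,0],[0,0,-0.0015,0,0],[0,0,0,0,0]]'
```

```text
time_s: 27.23
eef_pos: [585.5, 43.2, 89.4]
tool_rot: [-0.0, 0.953, 0.302, -0.001]
wrist_force: [-0.3, -0.4, -1.9]
gripper_width: 13.6
grip_force: 12.0
time_s: 27.57
eef_pos: [586.1, 42.4, 85.5]
tool_rot: [-0.0, 0.953, 0.302, -0.0]
wrist_force: [-1.5, 0.6, -1.9]
gripper_width: 14.1
grip_force: 12.0
```

```bash
python3 -m inch '[[0,0,-0.0015,0,0],[0,0,-0.0015,0,0],[0,0,0,0,0]]'
python3 -m inch '[[0,0,-0.0015,0,0],[0,0,0,0,0]]'
```

```text
time_s: 27.82
eef_pos: [586.2, 42.3, 82.4]
tool_rot: [-0.0, 0.953, 0.301, -0.0]
wrist_force: [-0.0, 0.4, -2.1]
gripper_width: 13.9
grip_force: 12.0
time_s: 27.98
eef_pos: [586.2, 42.3, 81.0]
tool_rot: [-0.0, 0.953, 0.301, -0.0]
wrist_force: [-1.1, 0.2, -2.3]
gripper_width: 13.9
grip_force: 12.0
```

Below ring height with no contact, so the feet are in the notches.

```bash
python3 -m inch '[[0,0,-0.0015,0,0],[0,0,-0.001,0,0],[0,0,0,0,0]]'
python3 -m inch '[[0,0,-0.001,0,0],[0,0,-0.001,0,0],[0,0,0,0,0]]'
python3 -m inch '[[0,0,-0.0005,0,0],[0,0,0,0,0]]'
```

```text
time_s: 28.23
eef_pos: [586.2, 42.3, 78.5]
tool_rot: [-0.0, 0.953, 0.301, -0.0]
wrist_force: [-0.5, -0.6, -1.3]
gripper_width: 14.0
grip_force: 12.0
time_s: 28.48
eef_pos: [586.2, 42.3, 76.5]
tool_rot: [-0.0, 0.953, 0.302, -0.0]
wrist_force: [-0.1, -0.1, -1.9]
gripper_width: 14.0
grip_force: 12.0
time_s: 28.65
eef_pos: [586.4, 42.3, 76.2]
tool_rot: [0.0, 0.953, 0.301, 0.0]
wrist_force: [-0.1, -0.8, -1.9]
gripper_width: 13.6
grip_force: 12.0
```

```bash
python3 -m inch '[[0,0,-0.0005,0,0],[0,0,-0.0005,0,0],[0,0,0,0,0]]'
python3 -m inch '[[0,0,-0.0005,0,0],[0,0,0,0,0]]'
```

```text
time_s: 28.9
eef_pos: [586.4, 42.3, 76.2]
tool_rot: [0.0, 0.953, 0.302, 0.0]
wrist_force: [-4.2, 0.1, 8.4]
gripper_width: 13.8
grip_force: 12.0
time_s: 29.07
eef_pos: [586.5, 42.3, 76.1]
tool_rot: [0.0, 0.953, 0.302, 0.0]
wrist_force: [-6.5, -0.7, 12.8]
gripper_width: 13.7
grip_force: 12.0
```

Contact is exactly at the home height, 76.2. I'll ease off, release and retreat.

```bash
python3 -m inch '[[0,0,0.001,0,0],[0,0,0,0,0.3],[0,0,0,0,0.4],[0,0,0,0,0.5],[0,0,0,0,0.6],[0,0,0,0,0.6],[0,0,0,0,0.6],[0,0,0,0,0.6],[0,0,0,0,0.6],[0,0,0,0,0.6]]'
python3 -m inch '[[0,0,0.01,0,0.6],[0,0,0.03,0,0.6],[0,0,0.04,0,0.6],[0,0,0.03,0,0.6],[-0.03,-0.02,0.01,0,0.6],[-0.04,0,0,0,0.6],[-0.04,0,0,0,0.6],[-0.04,0,0,0,0.6],[-0.04,0,0,0,0.6],[0,0,0,0,0.6],[0,0,0,0,0.6]]'
python3 - <<'E'
from h import *
T=get_image("top");S=get_image("scene");save(T,"t9.png");save(S,"s9.png")
for P,n in((T,"top"),(S,"scene")):
  for l,z in(("lid",106),("lid_fin",124),("handset",20)):
    for d in spot_in(P,l)[:4]: print(n,l,round(d["p"],2),ray(P,d["location"],z).round())
# lid disc outline fit in scene: project level disc at z=106 and compare bright/dark contrast in/out
K,R,t=[np.array(S[k],float) for k in("K","R","t")]
g=cv2.cvtColor(np.array(S["pixels"]),cv2.COLOR_RGB2GRAY).astype(np.float32)
ph=np.radians(np.arange(0,360,3))
def samp(r,x,y,z,tx,ty):
    X=np.c_[x+r*np.cos(ph),y+r*np.sin(ph),z+r*(tx*np.cos(ph)+ty*np.sin(ph))];v=(K@(R@X.T+t[:,None])).T
    p=(v[:,:2]/v[:,2:]).astype(np.float32);return cv2.remap(g,p[:,:1],p[:,1:],cv2.INTER_LINEAR).ravel()
f=lambda v:-np.abs(samp(65,*v)-samp(71,*v)).mean()
from scipy.optimize import differential_evolution
for z in(106,114):
    o=differential_evolution(lambda v:f([v[0],v[1],z,v[2],v[3]]),[(575,595),(32,52),(-.15,.15),(-.15,.15)],seed=1);print(z,o.x.round(3),o.fun)
E
```

```text
time_s: 29.9
eef_pos: [586.3, 42.3, 75.7]
tool_rot: [-0.0, 0.953, 0.302, -0.0]
wrist_force: [-0.1, -0.4, 0.2]
gripper_width: 55.8
grip_force: 0.0
time_s: 30.82
eef_pos: [395.6, 22.3, 196.9]
tool_rot: [0.0, 0.953, 0.301, 0.001]
wrist_force: [-0.3, -0.4, 0.1]
gripper_width: 55.6
grip_force: 0.0
top lid 0.73 [582.  45. 106.]
top handset 0.88 [ 404. -140.   20.]
top handset 0.82 [ 532. -346.   20.]
scene lid 0.68 [586.  50. 106.]
scene lid_fin 0.91 [597.  40. 124.]
scene handset 0.92 [395. 125.  20.]
scene handset 0.79 [ 521. -352.   20.]
scene handset 0.67 [ 425. -119.   20.]
106 [ 5.86797e+02  4.14610e+01 -2.20000e-02 -7.00000e-03] -37.26693344116211
114 [ 5.91875e+02  3.96200e+01  4.00000e-03 -3.00000e-03] -36.275455474853516
```

```bash
python3 -c "
from cell import finish_job
print(finish_job())"
```

```text
the job is handed in; nothing more can be done
None
```

The job is handed in at about 31 s: the handset lies flat in the tray, and the lid is on the tub with its feet in the notches. It met the rim at the height expected for fully home; the final camera fit showed it near level but could not confirm the height. The reported tool height was about 36 mm off, so my first grasps of the handset closed on nothing, and feeling for its top with the fingers reached 78 N at the wrist (limit 120 N).

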